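# Set a glued reed block in its jig and spring-clamp it to dry

## Task

The freshly glued wooden reed block has to dry straight in the gluing jig: tuck the foot tongue at one end of the block under the jig's steel keeper and press the block down flat into the pocket. Then squeeze the spring clamp off its rail and let it close over the top edges of the block and the jig's aluminium upright together, standing upright near the middle of the upright, so that it pinches the block against the upright. Leave the wax tin, the sanding block and the brass brush where they are.

Things in the scene. Friction and masses are not known exactly. Their poses are not given: they have to be found in the camera images.
- block_center (a point): centre (31 mm above the underside) of the loose wooden reed block, 0.13 kg, standing on its long edge: 148 mm long (its y), 16 mm thick (x), 62 mm high (z), dark cells on both faces. Its pale foot strip is 176 mm long, 12 mm high: a tongue 14 mm long at either end; same either way round. Grasp over the 16 mm, 45 to 60 mm from the middle, so that the fingers pass beside the jig's upright
- jig: gluing jig, fixed; plywood base 110 x 212 mm, 15 mm thick; origin at the centre of its underside. The block's pocket runs along y, centred on x = y = 0: floor at z = 15 mm, 19 mm wide, 179 mm long (y = -89.5 to 89.5 mm). Curbs 10 mm high along both sides, a wooden stop 12 mm high at the +y end, the steel keeper at the -y end, the aluminium upright behind (+x)
- jig_keeper (a point): middle of the free edge of the steel keeper strap (at jig y = -81.5 mm, underside of the strap, 17 mm above the pocket floor; axes as the jig's). The strap is 3 mm thick and covers the last 8 mm of the pocket: the block cannot go straight down; bring it in tilted, this end low (0.15 rad suits), tongue on the floor, push it to -y up to the end wall, then lower the other end
- jig_upright (a point): centre of the top edge of the jig's aluminium upright, 76 mm above the jig's underside; axes as the jig's. The upright is 10 mm thick (jig x = 9.5 to 19.5 mm), 64 mm wide (y = -32 to 32 mm), and stands right behind the pocket; the seated block's top edge is 1 mm higher. Block and upright together are 26 mm thick, plus up to 3 mm of play
- rail: wooden clamp rail, fixed: foot 72 x 170 mm, 12 mm thick, with an upright strip 14 mm thick (x), 160 mm long (y), top at z = 60 mm; origin at the centre of its underside. The spring clamp is parked on its top edge
- clamp_grip (a point): middle between the red handles of the spring clamp (0.13 kg), 46 mm above its pivot; z from jaws to handles, x is the squeezing direction. Handles 23 mm wide (y), from 18 mm below to 17 mm above this point; 64 mm over their outsides at the top when parked, 47 mm on block and upright, 24 mm squeezed to the stop. About 6 N on the handles when parked, 13 N at the stop: squeeze with 25 N or more
- clamp_jaws (a point): midway between the clamp's two rubber jaw tips (each 10 mm thick, 24 mm wide in y), 94 mm below clamp_grip along the clamp's z. The gap between the tips is 14 mm when parked on the rail, about 42 mm at the stop; an edge can enter up to 38 mm past the tips; parked they hold the rail 18 mm below its top edge, and 20 mm below suits the upright too
- clamp_a (a joint): opening angle of one clamp half about the pivot (both halves move alike): 0 when parked with the jaws 14 mm apart, about 0.13 with 26 mm, 0.31 fully squeezed (stop); grows as the jaws open
- wax_tin: round wax tin, 67 mm across, 37 mm high, loose bystander; origin at its underside
- pad_block: pale rounded sanding block, 72 x 84 x 34 mm, loose bystander; origin at its underside
- brass_brush: brass wire brush with wooden back, 34 x 120 x 30 mm, loose bystander; origin at its underside

How it is judged:
On the way, in this order (a step that is already met when the one before it is completed fails the run):
1. the block stands flat in the pocket, one tongue under the keeper, and has been let go (z of block_center in the frame of jig below 0.0485 m and y of block_center in the frame of jig between -0.004 and 0.004 m and x of block_center in the frame of jig between -0.006 and 0.006 m and angle between block_center's own z axis and vertical below 0.08 rad and contact force between the fingers and block below 0.5 N), for 0.2 s.
2. the spring clamp has been squeezed open and lifted off its rail (value of joint clamp_a above 0.18 rad and z of clamp_jaws in the frame of rail above 0.07 m), for 0.1 s.
At the end, for the whole second after the job is handed in: Block flat on the pocket floor (2.5 mm in height, 4 mm along, 6 mm across, 0.08 rad), a tongue under the keeper; the clamp pinches block and upright (over 3 N on each), jaw tips 7 mm or more below the upright's top, within 22 mm of its middle, upright within 0.25 rad; both at rest (z of block_center in the frame of jig below 0.0485 m and y of block_center in the frame of jig between -0.004 and 0.004 m and x of block_center in the frame of jig between -0.006 and 0.006 m and angle between block_center's own z axis and vertical below 0.08 rad and contact force between clamp and block above 3 N and contact force between clamp and jig above 3 N and z of clamp_jaws in the frame of jig below 0.069 m and y of clamp_jaws in the frame of jig between -0.022 and 0.022 m and angle between clamp_grip's own z axis and vertical below 0.25 rad and linear speed of each of clamp, block below 0.02 m/s); the robot touches nothing.
It fails at once if the wax tin is shoved aside (distance of wax_tin from where it was at the start of the episode above 0.03 m).
It fails at once if the sanding block is shoved aside (distance of pad_block from where it was at the start of the episode above 0.03 m).
It fails at once if the brass brush is shoved aside (distance of brass_brush from where it was at the start of the episode above 0.03 m).
It also fails if it takes over 62 s, if anything falls off the work surface, if the arm or the gripper's body presses on something with over 40 N, if the wrist force passes 120 N, or if a joint passes its speed limit or range.

## Robot

A 7-joint arm with a two-finger parallel gripper is mounted at the origin on a cart in front of the work surface, level with it; the furniture and walls round the work are solid. World frame = base frame: x ahead of the robot, y to its left, z up, the work surface at z = 0. Lengths are in m, angles in rad, forces in N, time in s.
With the tool pointing down it reaches from about 0.425 to 0.875 m from the base axis. Payload 9.9 kg.
Tool frame: the origin (TCP) lies midway between the tips of the shut fingers; the grasp point (between the pads) lies 19 mm behind it (r.pinch_z is the z of the grasp point in the tool frame, in m); z points along the fingers, x is the direction in which the jaws open and shut, and the axes are right-handed (so a half turn about z gives the same grasp; the last joint's range is limited). The gripper opens to 85 mm and grips with 20 to 120 N. Pads are 22 mm wide; open, the fingers measure 114 mm over their backs; the gripper's body (76 mm by 85 mm) begins 54 mm behind the grasp point. The pads swing forward as they close: fully open they stand 13 mm farther back than shut.
Start: joints at [1.189, 0.576, 0.025, 1.437, -0.015, 1.129, -0.057], TCP at [0.198, -0.645, 0.231] pointing down, gripper open.
Joint ranges: [-2.76, 2.76], [-0.34, 2.15], [-1.52, 1.57], [0.19, 2.46], [-1.09, 4.23], [0.17, 1.99], [-2.82, 2.82]. Speed limits (rad/s): [2.22, 2.22, 3.01, 3.01, 3.14, 3.14, 3.14].

## Interface

Orientations are given as a rotation vector (axis times angle).
In Python, from bench import r gives the robot as it stands.
- The arm moves only by the tool play_rows, never from a script. Its argument "increments" is a list of rows, each a list of 3 entries, a list of its own where there are three numbers: the opening, from 0 (shut) to 1 (fully open), then the shift along the tool's x, y, z in m, then the turn, a rotation vector about the tool's x, y, z in rad. In form: [[grip, [x, y, z], [rx, ry, rz]], ...]. A call has 1 to 20 rows; each row is the pose to reach, as a shift and turn from the pose measured when the call began, along the tool's axes at that moment; what a row does not reach only later rows make up. A row lasts 1/8 s, in which the tool goes at most 62.5 mm and 10.7 degrees, less where a joint would pass 70% of its speed; a pose out of reach is approached as far as the arm can. A call with a gripper value outside its range is refused whole. The fingers move at their own pace and stop on an object; "newtons" is the grip in N (left out, the last holds). Time passes only in rows, so rows that repeat a pose let the fingers close. It gives the time, the measured TCP pose, the force and the opening at its end, in the units of the state.
- r.read_state(): the state, without advancing time (a new reading comes with each control period).
- r.get_image(name): name is "scene" or "top" or "wrist"; returns a dict with "frame" (480x640x3 uint8, red, green, blue), "z_map" (480x640 float32, m along the optical axis (not along the pixel's ray), 0 where there is no reading), "fx", "fy", "cx", "cy" (pixels), "extrinsics" (4x4, takes a point from camera to world coordinates); the wrist camera has in their place "mount" (4x4, takes a point from camera to tool coordinates, whose origin is the TCP and whose axes are the tool frame's). Camera axes: x right, y down, z forward; pixel columns grow to the right and rows downward; lengths in m; the calibration is good to about 2 mm. A picture is of the moment at which its call begins: read the wrist's pose just before it.
- r.hand_in(): hands the job in, once; it reports no verdict.
The state is a dict: "time": time; "q": joint angles; "dq": joint speeds; "joint_efforts": joint torques, N m; "tool_pos": TCP position; "tool_rot": TCP orientation; "wrist_force": force on the tool from outside, world axes, zero at the start; "torque": the same for the moment, N m; "opening": opening from 0.0 (shut) to 1.0 (fully open).
Only numpy, scipy, OpenCV 4.12 (cv2) and the standard library are available. Lean on these libraries where they do the work, as an engineer would, in place of code of your own. Each camera call takes 0.05 s, during which the arm holds its last target. There are 200 camera calls.

## Working session

There is one attempt and no reset: what is moved stays moved. The work goes in short steps, Python scripts to look and compute and a tool call to move; the robot and the scene stay as the last step left them, time stands still between calls to the robot, and variables do not carry over. Pictures are saved under pics/ and viewed, about 8 in all and at most 12, crops included, and the job is handed in when it is done.

Besides the shell and the picture viewer there is one more tool, called after "Request:" as a command line: name --argument value ..., lists and objects as JSON in quotes. play_rows: Moves the arm, as the interface text tells. Its arguments: {"type":"object","properties":{"increments":{"type":"array","items":{"type":"array"}},"newtons":{"type":"number"}},"required":["increments"]}

```bash
ls; mkdir -p pics
cat > h.py <<'E'
import numpy as np, cv2
from bench import r
from scipy.spatial.transform import Rotation as R
def shot(n, save=None):
    s=r.read_state(); d=r.get_image(n)
    if n=='wrist':
        T=np.eye(4);T[:3,:3]=R.from_rotvec(s['tool_rot']).as_matrix();T[:3,3]=s['tool_pos'];E=T@d['mount']
    else: E=d['extrinsics']
    z=d['z_map'];v,u=np.mgrid[:480,:640]
    P=np.stack([(u-d['cx'])/d['fx']*z,(v-d['cy'])/d['fy']*z,z],-1)@E[:3,:3].T+E[:3,3]
    P[z==0]=np.nan
    if save: cv2.imwrite('pics/'+save,d['frame'][:,:,::-1])
    return d['frame'],P,s
E
python3 - <<'E'
from h import *
for n in('scene','top'):
    f,P,s=shot(n); np.save(n+'P.npy',P); cv2.imwrite(f'pics/{n}0.png',f[:,:,::-1])
print({k:np.round(v,3) for k,v in s.items()}, r.pinch_z)
E
```

```text
pics
{'time': np.float64(0.05), 'q': array([ 1.189,  0.577,  0.025,  1.438, -0.015,  1.129, -0.057]), 'dq': array([ 0.001,  0.001,  0.002, -0.001,  0.002, -0.003,  0.   ]), 'joint_efforts': array([ 6.0000e-03, -7.6803e+01,  2.2600e+00, -2.8693e+01,  1.6000e-02,
        9.0000e-03, -0.0000e+00]), 'tool_pos': array([ 0.198, -0.645,  0.23 ]), 'tool_rot': array([-2.526e+00,  1.867e+00,  2.000e-03]), 'wrist_force': array([ 0.307,  0.349, -0.516]), 'torque': array([-0.038, -0.08 ,  0.012]), 'opening': np.float64(0.998)} -0.0187
```

View pics/scene0.png

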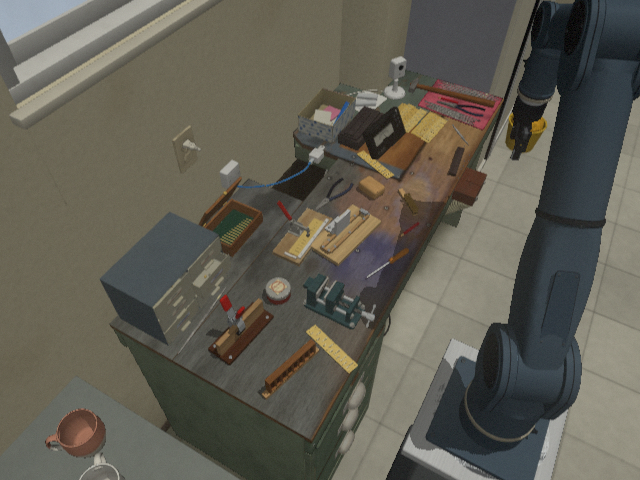

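View pics/top0.png

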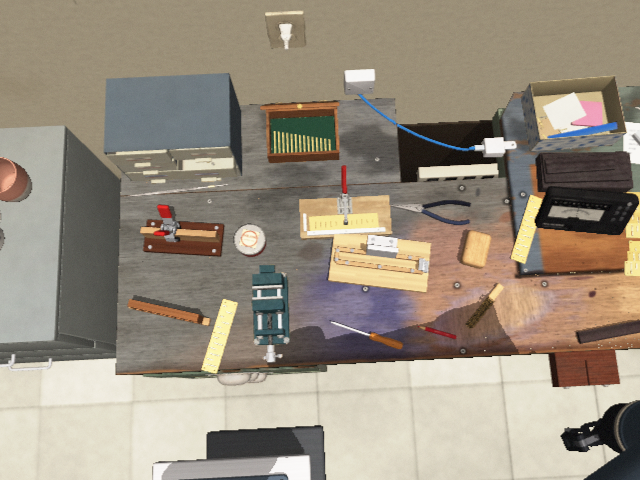

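The scene view shows the whole bench. In the top view the block lies at about (168,311), the clamp on its rail at (182,232), the jig at (380,262) with its upright at (382,243) and keeper at (423,265), and a vise at (270,305).

Run:
```python
from h import *
P=np.load('topP.npy'); f=cv2.imread('pics/top0.png')
def p(u,v): return np.round(P[v,u],3)
for n,u,v in [('bl L',132,303),('bl mid',168,311),('bl R',205,321),('vise',268,300),('table',300,280),('jig',340,280),('keeper',423,265),('upr',382,241),('tin',250,240),('rail l',147,232),('rail r',212,234),('cl',168,212),('vise t',266,270)]: print(n,p(u,v))
def box(name,u0,u1,v0,v1,z0,z1):
    Q=P[v0:v1,u0:u1].reshape(-1,3); Q=Q[(Q[:,2]>z0)&(Q[:,2]<z1)]
    c,s,a=cv2.minAreaRect((Q[:,:2]*1000).astype(np.float32)); print(name,len(Q),np.round(c,1),np.round(s,1),round(a,1),'zmax',np.round(np.percentile(Q[:,2],[5,50,95]),3))
box('block top',120,215,290,330,.05,.075)
box('block all',120,215,290,330,.006,.075)
box('jig base',320,440,228,300,.008,.03)
box('upright',360,402,228,255,.07,.085)
box('keeper',410,435,250,285,.03,.05)
box('rail foot',138,228,212,262,.006,.02)
box('rail top',138,228,212,245,.05,.067)
box('clamp top',138,190,195,245,.1,.3)
box('vise',245,300,260,365,.02,.3)
box('jig area hi',300,440,150,300,.06,.3)
a=cv2.resize(f[190:345,110:240],None,fx=3.8,fy=3.8,interpolation=3);b=cv2.resize(f[225:300,310:440],None,fx=3,fy=3,interpolation=3)
c=np.zeros((a.shape[0],800,3),np.uint8)
b=b[:,:800-a.shape[1]] if b.shape[1]>800-a.shape[1] else b
b=cv2.resize(f[225:300,320:440],None,fx=2.5,fy=2.5,interpolation=3)
c[:,:a.shape[1]]=a;c[:b.shape[0],a.shape[1]:a.shape[1]+b.shape[1]]=b
cv2.imwrite('pics/crop0.png',c)
```

```text
bl L [0.468 0.187 0.064]
bl mid [0.448 0.113 0.063]
bl R [0.43  0.048 0.013]
vise [ 0.458 -0.093  0.08 ]
table [ 0.51  -0.156 -0.001]
jig [ 0.503 -0.242  0.013]
keeper [ 0.522 -0.419  0.037]
upr [ 0.582 -0.337  0.024]
tin [ 0.594 -0.055  0.041]
rail l [0.619 0.16  0.058]
rail r [0.607 0.023 0.059]
cl [0.637 0.096 0.135]
vise t [ 0.524 -0.089  0.06 ]
block top 581 [451.5 124.8] [149.6  16.4] 74.8 zmax [0.058 0.062 0.067]
block all 821 [459.8 128.5] [199.6  81.2] 88.3 zmax [0.007 0.061 0.066]
jig base 5023 [ 550.1 -322. ] [251.9 134.1] 81.8 zmax [0.011 0.016 0.026]
upright 158 [ 554.4 -331.2] [63.3 11.5] 80.2 zmax [0.072 0.076 0.08 ]
keeper 75 [ 527.  -406.1] [30.2 33.1] 79.1 zmax [0.031 0.035 0.039]
rail foot 1592 [618.   98.9] [199.2 108.4] 87.1 zmax [0.008 0.012 0.017]
rail top 448 [616.6  94.9] [ 42.5 158.1] 3.5 zmax [0.052 0.06  0.064]
clamp top 279 [616.3 104.4] [27.2 62.1] 84.9 zmax [0.102 0.139 0.154]
vise 1896 [437.1 -89.9] [197.7  64.6] 0.4 zmax [0.034 0.063 0.079]
jig area hi 343 [ 627.2 -290.2] [212.5  52.5] 28.9 zmax [0.063 0.076 0.108]
```

View pics/crop0.png

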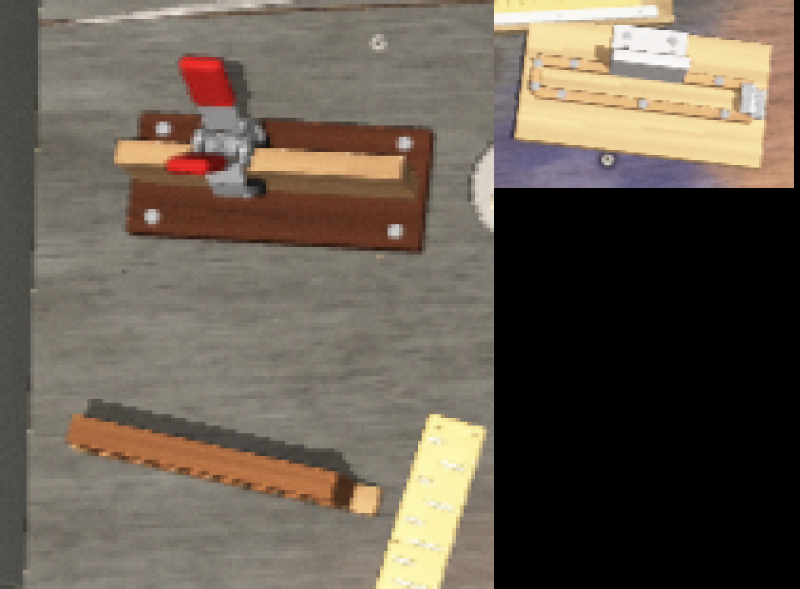

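The crop shows the clamp with its red handles crosswise to its rail, the block's tongue at the lower right, and the jig with upright at the back and keeper on the right (world -y, so jig yaw is about -9°). I'll go above the jig for a close look, then to the block.

```bash
cat >> h.py <<'E'
def pose(az,tilt=0):
    "tool down, x axis at azimuth az (deg); tilt (rad) about tool x"
    c,s=np.cos(np.radians(az)),np.sin(np.radians(az))
    return R.from_matrix(np.array([[c,s,0],[s,-c,0],[0,0,-1]]).T.T if 0 else np.array([[c,s,0],[s,-c,0],[0,0,-1.]]))*R.from_rotvec([tilt,0,0])
def inc(*tg):
    s=r.read_state();R0=R.from_rotvec(s['tool_rot']);p=s['tool_pos'];pr=R0
    for pos,az,tilt in tg:
        Rt=pose(az,tilt);d=R0.inv().apply(np.array(pos)-s['tool_pos']);w=(R0.inv()*Rt).as_rotvec()
        n=max(np.linalg.norm(np.array(pos)-p)/.0625,np.degrees((pr.inv()*Rt).magnitude())/10.7)
        print([list(np.round(d,4)),list(np.round(w,4))],'rows',round(n,1)); p=np.array(pos);pr=Rt
    return s
E
python3 - <<'E'
from h import *
print(np.round(r.get_image('wrist')['mount'],3))
print(pose(-73).as_rotvec())
inc(([.53,-.33,.30],-9,0),([.46,.16,.28],-15,0))
E
```

```text
[[ 1.    -0.001  0.001 -0.   ]
 [ 0.     0.964  0.265 -0.067]
 [-0.001 -0.265  0.964 -0.142]
 [ 0.     0.     0.     1.   ]]
[ 2.52539081 -1.8686909   0.        ]
[[np.float64(-0.2038), np.float64(-0.4098), np.float64(-0.0691)], [np.float64(-0.0006), np.float64(0.0011), np.float64(-1.1159)]] rows 7.4
[[np.float64(-0.6927), np.float64(-0.4867), np.float64(-0.0485)], [np.float64(-0.0006), np.float64(0.0011), np.float64(-1.0112)]] rows 7.9
```

Request:
play_rows --increments '[[1,[-0.204,-0.41,-0.069],[0,0,-1.116]],[1,[-0.204,-0.41,-0.069],[0,0,-1.116]],[1,[-0.204,-0.41,-0.069],[0,0,-1.116]],[1,[-0.204,-0.41,-0.069],[0,0,-1.116]],[1,[-0.204,-0.41,-0.069],[0,0,-1.116]],[1,[-0.204,-0.41,-0.069],[0,0,-1.116]],[1,[-0.204,-0.41,-0.069],[0,0,-1.116]],[1,[-0.204,-0.41,-0.069],[0,0,-1.116]],[1,[-0.204,-0.41,-0.069],[0,0,-1.116]],[1,[-0.204,-0.41,-0.069],[0,0,-1.116]],[1,[-0.204,-0.41,-0.069],[0,0,-1.116]]]'

```text
time: 1.52
tool_pos: [0.5289, -0.3311, 0.2996]
tool_rot: [-3.131, 0.25, 0.002]
wrist_force: [-0.1, 0.6, 0.7]
opening: 1.001
```

Run:
```python
from h import *
f,P,s=shot('wrist','w1.png'); np.save('w1P.npy',P); print(s['time'],s['tool_pos'],s['tool_rot'],s['q'])
inc(([.46,.155,.26],-15,0))
```

```text
1.525 [ 0.52890427 -0.33114365  0.29962516] [-3.13092919e+00  2.49991910e-01  2.10550382e-03] [ 0.68258713  0.46162831 -0.31895063  1.46435695  0.14791081  1.24080667
  0.18730967]
[[np.float64(-0.1451), np.float64(-0.4689), np.float64(0.0402)], [np.float64(-0.0006), np.float64(0.0013), np.float64(0.1027)]] rows 7.9
```

View pics/w1.png

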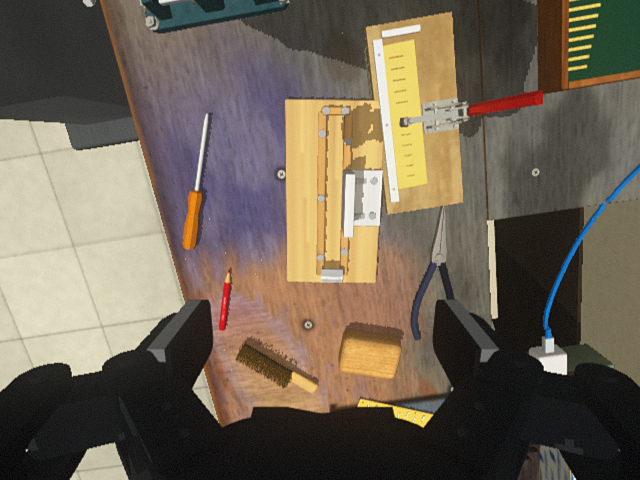

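The wrist view shows the jig base from (286,98) to (378,283), almost aligned with the tool. The upright is at (368,200) and the keeper at (332,276). Now I'll fit the jig frame.

```bash
cat > fit.py <<'E'
from h import *
def rect(Q,name):
    c,s,a=cv2.minAreaRect((Q[:,:2]*1000).astype(np.float32));print(name,len(Q),np.round(c,1),np.round(s,1),round(a,2),np.round(np.percentile(Q[:,2],[5,50,95])*1000,1));return np.array(c)
def sel(P,u0,u1,v0,v1,z0,z1):
    m=np.zeros(P.shape[:2],np.uint8);z=P[:,:,2];m[v0:v1,u0:u1]=((z>z0)&(z<z1))[v0:v1,u0:u1]
    n,l,st,_=cv2.connectedComponentsWithStats(m);k=1+np.argmax(st[1:,4]);return P[l==k]
E
python3 - <<'E'
from fit import *
P=np.load('w1P.npy')
rect(sel(P,270,373,85,300,.008,.05),'base')
u=rect(sel(P,335,390,155,250,.07,.085),'upright')
rect(sel(P,335,390,155,250,.072,.08),'upright2')
k=rect(sel(P,310,350,262,290,.028,.042),'keeper')
# left edge line & bottom edge
z=P[:,:,2]
L=[];
for v in range(105,278,4):
    us=[u for u in range(270,300) if z[v,u]>.008]; L.append(P[v,us[0]])
L=np.array(L);a=np.polyfit(L[:,1],L[:,0],1);print('left edge slope deg',np.degrees(np.arctan(a[0])),np.polyval(a,-.33))
# curb tops
for v in (140,170,230,255): print(v,[(u,*(np.round(P[v,u]*1000).astype(int))) for u in range(314,356,3)])
E
```

```text
base 15091 [ 538.6 -329.4] [212.9 104.9] 80.68 [13.6 15.2 26.1]
upright 654 [ 555.9 -332.3] [63.9 10.1] 80.01 [74.3 75.7 77. ]
upright2 647 [ 555.9 -332.3] [63.9 10.1] 80.01 [74.3 75.7 77. ]
keeper 232 [ 526.3 -415.9] [12.9 24.6] 80.8 [33.4 34.9 36.3]
left edge slope deg 9.865243409938996 0.4866735375350882
140 [(314, np.int64(531), np.int64(-264), np.int64(16)), (317, np.int64(534), np.int64(-264), np.int64(14)), (320, np.int64(537), np.int64(-265), np.int64(25)), (323, np.int64(540), np.int64(-265), np.int64(25)), (326, np.int64(544), np.int64(-266), np.int64(14)), (329, np.int64(547), np.int64(-266), np.int64(15)), (332, np.int64(550), np.int64(-267), np.int64(14)), (335, np.int64(554), np.int64(-267), np.int64(15)), (338, np.int64(557), np.int64(-268), np.int64(16)), (341, np.int64(560), np.int64(-268), np.int64(16)), (344, np.int64(563), np.int64(-269), np.int64(24)), (347, np.int64(566), np.int64(-269), np.int64(26)), (350, np.int64(569), np.int64(-270), np.int64(26)), (353, np.int64(573), np.int64(-270), np.int64(15))]
170 [(314, np.int64(525), np.int64(-296), np.int64(14)), (
[... 1440 characters left out ...]
64(-395), np.int64(16)), (317, np.int64(513), np.int64(-393), np.int64(24)), (320, np.int64(516), np.int64(-393), np.int64(26)), (323, np.int64(520), np.int64(-394), np.int64(24)), (326, np.int64(523), np.int64(-398), np.int64(15)), (329, np.int64(526), np.int64(-399), np.int64(14)), (332, np.int64(530), np.int64(-399), np.int64(14)), (335, np.int64(533), np.int64(-399), np.int64(15)), (338, np.int64(537), np.int64(-401), np.int64(13)), (341, np.int64(541), np.int64(-397), np.int64(28)), (344, np.int64(544), np.int64(-398), np.int64(26)), (347, np.int64(548), np.int64(-399), np.int64(25)), (350, np.int64(551), np.int64(-402), np.int64(16)), (353, np.int64(555), np.int64(-403), np.int64(15))]
```

Request:
play_rows --increments '[[1,[-0.145,-0.469,0.01],[0,0,0.103]],[1,[-0.145,-0.469,0.01],[0,0,0.103]],[1,[-0.145,-0.469,0.01],[0,0,0.103]],[1,[-0.145,-0.469,0.01],[0,0,0.103]],[1,[-0.145,-0.469,0.01],[0,0,0.103]],[1,[-0.145,-0.469,0.01],[0,0,0.103]],[1,[-0.145,-0.469,0.01],[0,0,0.103]],[1,[-0.145,-0.469,0.01],[0,0,0.103]],[1,[-0.145,-0.469,0.01],[0,0,0.103]],[1,[-0.145,-0.469,0.01],[0,0,0.103]],[1,[-0.145,-0.469,0.01],[0,0,0.103]]]'

```text
time: 2.95
tool_pos: [0.4606, 0.1533, 0.2901]
tool_rot: [-3.114, 0.415, 0.002]
wrist_force: [0.4, -0.8, -0.0]
opening: 0.999
```

Run:
```python
from fit import *
f,P,s=shot('wrist','w2.png'); np.save('w2P.npy',P); print(s['time'],s['tool_pos'],s['tool_rot'])
```

```text
2.95 [0.46060466 0.15332436 0.29014013] [-3.11394382e+00  4.15119356e-01  1.78171143e-03]
```

View pics/w2.png

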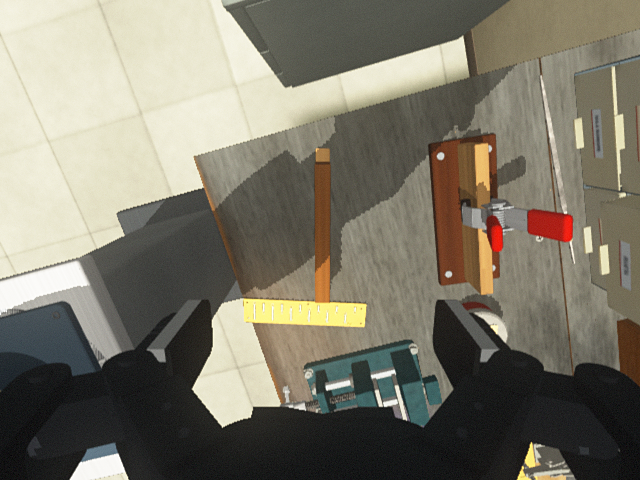

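The block is at (323,225), running vertically from about (322,150) to (320,302). The clamp is at (490,215) on its rail, with its handles along tool x. The tin is at (487,320).

Run:
```python
from fit import *
P=np.load('w2P.npy')
b=rect(sel(P,300,345,140,310,.05,.075),'block top')
rect(sel(P,300,345,140,310,.004,.075),'block all')
rect(sel(P,300,345,140,168,.004,.03),'tongue')
rect(sel(P,420,510,125,300,.054,.066),'railtop')
rect(sel(P,420,510,125,300,.008,.018),'railfoot')
f=cv2.imread('pics/w2.png').astype(int)
m=(f[:,:,2]>130)&(f[:,:,1]<70)&(f[:,:,0]<70)
for n,(u0,u1) in {'hL':(480,510),'hR':(520,580)}.items():
    mm=m.copy();mm[:,:u0]=0;mm[:,u1:]=0;Q=P[mm];Q=Q[~np.isnan(Q[:,0])];rect(Q,n)
    print(np.round(np.percentile(Q,[1,50,99],axis=0),3).tolist())
print('z clamp', np.nanmax(P[190:260,450:580,2]))
```

```text
block top 2111 [452.9 124.6] [147.5  15.9] 74.89 [60.5 61.8 63. ]
block all 2344 [451.1 115.7] [192.7  28.7] 79.27 [11.8 61.7 63. ]
tongue 200 [473.7 202.2] [13.5 15.5] 74.93 [10.4 11.8 22.8]
railtop 998 [622.5 142.4] [64.  14.7] 83.23 [55.9 59.8 61.2]
railfoot 4645 [616.9  94.8] [169.8  72.3] 83.46 [10.5 12.  13.7]
hL 284 [591.1 110. ] [21.4  9.9] 76.31 [149.1 151.7 153.3]
[[0.587, 0.1, 0.148], [0.59, 0.111, 0.152], [0.596, 0.12, 0.154]]
hR 1121 [640.3 104.9] [21.2 18.5] 86.02 [121.2 140.5 152.7]
[[0.631, 0.095, 0.119], [0.639, 0.106, 0.14], [0.649, 0.115, 0.153]]
z clamp 0.15423022293376715
```

Run:
```python
from h import *
inc(([.466,.173,.12],-15.1,0),([.466,.173,.026],-15.1,0))
```

```text
[[np.float64(0.0003), np.float64(-0.0202), np.float64(0.1701)], [np.float64(-0.0001), np.float64(0.0012), np.float64(-0.0015)]] rows 2.7
[[np.float64(0.0004), np.float64(-0.0202), np.float64(0.2641)], [np.float64(-0.0001), np.float64(0.0012), np.float64(-0.0015)]] rows 1.5
```

Request:
play_rows --increments '[[1,[0,-0.02,0.05],[0,0,0]],[1,[0,-0.02,0.11],[0,0,0]],[1,[0,-0.02,0.17],[0,0,0]],[1,[0,-0.02,0.22],[0,0,0]],[1,[0,-0.02,0.25],[0,0,0]],[1,[0,-0.02,0.264],[0,0,0]],[1,[0,-0.02,0.264],[0,0,0]],[0,[0,-0.02,0.264],[0,0,0]],[0,[0,-0.02,0.264],[0,0,0]],[0,[0,-0.02,0.264],[0,0,0]],[0,[0,-0.02,0.264],[0,0,0]],[0,[0,-0.02,0.264],[0,0,0]],[0,[0,-0.02,0.264],[0,0,0]],[0,[0,-0.02,0.264],[0,0,0]]]' --newtons 60

```text
time: 4.75
tool_pos: [0.4658, 0.1729, 0.0267]
tool_rot: [-3.114, 0.415, 0.001]
wrist_force: [-0.7, -0.6, 6.6]
opening: 0.179
```

Run:
```python
from h import *
s=inc(([.466,.173,.20],-15.1,0))
print(s['time'],s['tool_pos'],s['opening'],s['wrist_force'])
```

```text
[[np.float64(0.0001), np.float64(-0.0002), np.float64(-0.1733)], [np.float64(-0.0004), np.float64(0.0004), np.float64(-0.0015)]] rows 2.8
4.75 [0.46579675 0.17290505 0.02668622] 0.178821194517895 [-0.65651204 -0.59015652  6.56086477]
```

```bash
cat >> h.py <<'E'
J0=np.array([.5416,-.3298,0]);JA=-9.85
JR=R.from_euler('z',JA,degrees=True)
def jig(p): return J0+JR.apply(p)
C=np.array([0,.138,.0267])  # low corner of held block in tool frame
def tcp(corner,tilt): return jig(corner)-pose(JA,tilt).apply(C)
def seat(*cs):
    return inc(*[(tcp(c,t),JA,t) for c,t in cs])
E
python3 - <<'E'
from h import *
P=np.load('w1P.npy')
for a in((370,400),(400,430),(430,470),(470,545)): print(a,np.nanmax(P[60:210,a[0]:a[1],2]))
print(tcp([0,-.072,.15],.15))
inc(([.466,.173,.20],-15.1,0),(tcp([0,-.070,.16],.15),JA,.15))
E
```

```text
(370, 400) 0.02517513440148056
(400, 430) 0.05708203970765913
(430, 470) 0.064282411246742
(470, 545) 0.11256975154578613
[ 0.55194292 -0.27023084  0.19702265]
[[np.float64(0.0001), np.float64(-0.0002), np.float64(-0.1733)], [np.float64(-0.0004), np.float64(0.0004), np.float64(-0.0015)]] rows 2.8
[[np.float64(0.199), np.float64(0.403), np.float64(-0.1806)], [np.float64(0.1495), np.float64(-0.0066), np.float64(-0.093)]] rows 7.2
```

Request:
play_rows --increments '[[0,[0,0,-0.04],[0,0,0]],[0,[0,0,-0.1],[0,0,0]],[0,[0,0,-0.16],[0,0,0]],[0,[0,0,-0.18],[0,0,0]],[0,[0.03,0.05,-0.18],[0.05,0,-0.02]],[0,[0.055,0.11,-0.18],[0.1,0,-0.04]],[0,[0.08,0.165,-0.18],[0.15,-0.006,-0.06]],[0,[0.11,0.22,-0.18],[0.15,-0.006,-0.08]],[0,[0.135,0.275,-0.18],[0.15,-0.006,-0.093]],[0,[0.165,0.33,-0.18],[0.15,-0.006,-0.093]],[0,[0.185,0.38,-0.18],[0.15,-0.006,-0.093]],[0,[0.199,0.403,-0.18],[0.15,-0.006,-0.093]],[0,[0.199,0.403,-0.18],[0.15,-0.006,-0.093]],[0,[0.199,0.403,-0.18],[0.15,-0.006,-0.093]]]'

```text
time: 6.5
tool_pos: [0.5521, -0.267, 0.2063]
tool_rot: [-2.98, 0.255, -0.019]
wrist_force: [0.3, -0.5, -2.0]
opening: 0.18
```

Run:
```python
from fit import *
f,P,s=shot('wrist','w3.png'); print(s['time'],s['tool_pos'],s['opening'],s['wrist_force'])
# block top face in tool frame
Rt=R.from_rotvec(s['tool_rot']);T=(P.reshape(-1,3)-s['tool_pos'])@Rt.as_matrix()
m=(abs(T[:,0])<.015)&(T[:,2]<-.02)&(T[:,2]>-.055)&(T[:,1]>.015)&(T[:,1]<.16);Q=T[m]
print(len(Q),np.round(np.polyfit(Q[:,1],Q[:,2],1),4), np.percentile(Q[:,0],[2,50,98]), Q[:,1].max())
# bottom tongue
m=(abs(T[:,0])<.02)&(T[:,2]>.0)&(T[:,2]<.05)&(T[:,1]>.1)&(T[:,1]<.16);Q=T[m];print(len(Q),np.round(np.percentile(Q,[2,50,98],axis=0),4).tolist() if len(Q) else '')
seat(([0,-.072,.06],.15),([0,-.072,.020],.15))
```

```text
6.5 [ 0.55209288 -0.26698635  0.20625413] 0.1800351378118733 [ 0.34086453 -0.45993447 -2.03029278]
886 [ 0.0167 -0.0352] [-7.42731373e-03  8.45803157e-05  7.63986059e-03] 0.023912216603644273
0 
[[np.float64(0.0004), np.float64(0.0186), np.float64(0.0978)], [np.float64(-0.0013), np.float64(0.0002), np.float64(0.0018)]] rows 1.6
[[np.float64(0.0004), np.float64(0.0246), np.float64(0.1373)], [np.float64(-0.0013), np.float64(0.0002), np.float64(0.0018)]] rows 0.6
```

View pics/w3.png

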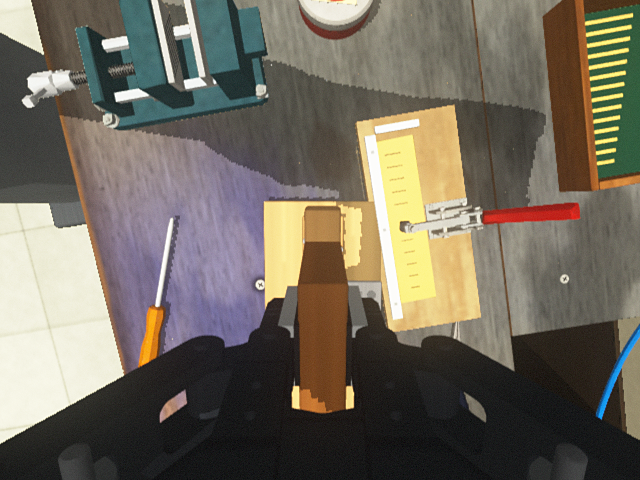

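The block is held square in the gripper at (325,340), centred over the jig, with at most 0.017 rad of droop. I'll descend.

Request:
play_rows --increments '[[0,[0,0.008,0.05],[0,0,0.001]],[0,[0,0.0186,0.098],[0,0,0.002]],[0,[0,0.0225,0.12],[0,0,0.002]],[0,[0,0.0245,0.137],[0,0,0.002]],[0,[0,0.0245,0.137],[0,0,0.002]]]'

```text
time: 7.18
tool_pos: [0.5513, -0.2691, 0.0668]
tool_rot: [-2.979, 0.255, -0.017]
wrist_force: [-0.9, 0.5, -1.5]
opening: 0.177
```

Run:
```python
from h import *
f,P,s=shot('wrist'); f2,P2,_=shot('scene'); cv2.imwrite('pics/s3.png',cv2.resize(f2[180:290,260:420,::-1],None,fx=4,fy=4,interpolation=2))
print(s['time'],s['tool_pos'],s['wrist_force'],s['torque'])
Rt=R.from_rotvec(s['tool_rot']);T=(P.reshape(-1,3)-s['tool_pos'])@Rt.as_matrix()
m=(abs(T[:,0])<.015)&(T[:,2]<-.02)&(T[:,2]>-.055)&(T[:,1]>-.02)&(T[:,1]<.16);Q=T[m];print(len(Q),np.round(np.polyfit(Q[:,1],Q[:,2],1),4))
seat(([0,-.072,.014],.15),([0,-.090,.015],.15))
```

```text
7.175 [ 0.55129752 -0.26911995  0.06681636] [-0.86969343  0.50796789 -1.51242464] [-0.11386475 -0.00417246  0.0562197 ]
8812 [ 0.0738 -0.0369]
[[np.float64(-0.0003), np.float64(0.0015), np.float64(0.0072)], [np.float64(-0.001), np.float64(-0.0011), np.float64(0.0005)]] rows 0.1
[[np.float64(-0.0003), np.float64(0.0191), np.float64(0.0035)], [np.float64(-0.001), np.float64(-0.0011), np.float64(0.0005)]] rows 0.3
```

View pics/s3.png

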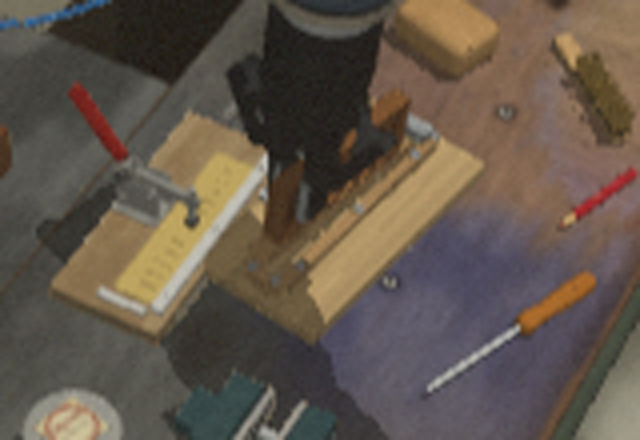

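The tilted block is inside the pocket line, low end just before the keeper. I'll press its tongue to the floor.

Request:
play_rows --increments '[[0,[0,0.001,0.004],[0,0,0]],[0,[0,0.0015,0.0055],[0,0,0]],[0,[0,0.0015,0.0055],[0,0,0]]]'

```text
time: 7.65
tool_pos: [0.5522, -0.2707, 0.0629]
tool_rot: [-2.98, 0.256, -0.021]
wrist_force: [-0.1, -0.6, -1.8]
opening: 0.178
```

Run:
```python
from h import *
s=seat(([0,-.080,.015],.15),([0,-.090,.015],.15),([0,-.092,.015],.15));print(s['time'],s['tool_pos'],s['wrist_force'],s['torque'])
```

```text
[[np.float64(-0.0004), np.float64(0.0076), np.float64(-0.0003)], [np.float64(-0.0008), np.float64(-0.0013), np.float64(0.0004)]] rows 0.1
[[np.float64(-0.0004), np.float64(0.0175), np.float64(-0.0018)], [np.float64(-0.0008), np.float64(-0.0013), np.float64(0.0004)]] rows 0.2
[[np.float64(-0.0004), np.float64(0.0195), np.float64(-0.0021)], [np.float64(-0.0008), np.float64(-0.0013), np.float64(0.0004)]] rows 0.0
7.65 [ 0.55222377 -0.27068853  0.06286269] [-0.12777945 -0.58750904 -1.81027894] [-0.0968408   0.07663436 -0.00192615]
```

Request:
play_rows --increments '[[0,[0,0.004,0.001],[0,0,0]],[0,[0,0.008,0.0007],[0,0,0]],[0,[0,0.012,0],[0,0,0]],[0,[0,0.0155,-0.0005],[0,0,0]],[0,[0,0.0155,-0.0005],[0,0,0]]]'

```text
time: 8.28
tool_pos: [0.55, -0.2853, 0.0613]
tool_rot: [-2.979, 0.255, -0.022]
wrist_force: [2.4, 4.3, 4.7]
opening: 0.18
```

Run:
```python
from h import *
s=seat(([0,-.089,.015],.15),([0,-.092,.015],.15));print(s['time'],s['tool_pos'],s['wrist_force'],s['torque'])
print(JR.inv().apply(s['tool_pos']+R.from_rotvec(s['tool_rot']).apply(C)-J0))
```

```text
[[np.float64(-0.0007), np.float64(0.0017), np.float64(-0.001)], [np.float64(-0.0018), np.float64(-0.0017), np.float64(0.001)]] rows 0.0
[[np.float64(-0.0007), np.float64(0.0047), np.float64(-0.0015)], [np.float64(-0.0018), np.float64(-0.0017), np.float64(0.001)]] rows 0.0
8.275 [ 0.54999592 -0.28525995  0.06125506] [2.38179406 4.30418894 4.70645762] [ 0.42930973 -0.13781716  0.00519531]
[ 0.00083951 -0.08705422  0.01399005]
```

Request:
play_rows --increments '[[0,[-0.0005,0.0015,-0.0005],[0,0,0]],[0,[-0.0005,0.003,-0.001],[0,0,0]],[0,[-0.0005,0.003,-0.001],[0,0,0]]]'

```text
time: 8.65
tool_pos: [0.5497, -0.2854, 0.0617]
tool_rot: [-2.976, 0.252, -0.022]
wrist_force: [3.3, 10.9, -1.3]
opening: 0.18
```

Run:
```python
from h import *
s=r.read_state();print(s['time'],s['tool_pos'],s['wrist_force'],s['torque'])
c=JR.inv().apply(s['tool_pos']+R.from_rotvec(s['tool_rot']).apply(C)-J0);print(c)
c[0]=0
seat((c,.10),(c,.05),(c-[0,0,.000],.0))
```

```text
8.65 [ 0.54971558 -0.28543569  0.06166125] [ 3.26186799 10.93685192 -1.30671414] [ 1.39502695 -0.51582578  0.01966527]
[ 0.00089307 -0.08710987  0.01393749]
[[np.float64(-0.0004), np.float64(-0.0013), np.float64(0.0077)], [np.float64(-0.0553), np.float64(-0.0013), np.float64(0.0032)]] rows 0.3
[[np.float64(-0.0004), np.float64(-0.002), np.float64(0.0147)], [np.float64(-0.1053), np.float64(-0.0014), np.float64(0.0032)]] rows 0.3
[[np.float64(-0.0004), np.float64(-0.0025), np.float64(0.0217)], [np.float64(-0.1553), np.float64(-0.0015), np.float64(0.0032)]] rows 0.3
```

Request:
play_rows --increments '[[0,[-0.0004,0.0005,0.0035],[-0.025,0,0]],[0,[-0.0004,0,0.0077],[-0.055,0,0.002]],[0,[-0.0004,-0.0005,0.011],[-0.08,0,0.003]],[0,[-0.0004,-0.001,0.0147],[-0.105,0,0.003]],[0,[-0.0004,-0.0015,0.018],[-0.13,0,0.003]],[0,[-0.0004,-0.002,0.0215],[-0.155,0,0.003]],[0,[-0.0004,-0.002,0.0225],[-0.165,0,0.003]]]'

```text
time: 9.52
tool_pos: [0.5504, -0.2814, 0.0416]
tool_rot: [3.116, -0.27, 0.003]
wrist_force: [-8.2, -1.1, 29.5]
opening: 0.177
```

Run:
```python
from h import *
f,P,s=shot('wrist');print(s['time'],s['tool_pos'],s['tool_rot'],s['wrist_force'],s['torque'])
Q=(P.reshape(-1,3)-J0)@JR.as_matrix()
m=(abs(Q[:,0])<.015)&(Q[:,2]>.06)&(Q[:,2]<.11)&(abs(Q[:,1])<.09);Q=Q[m];Q=Q[(Q[:,0]<.007)]
print(len(Q),np.polyfit(Q[:,1],Q[:,2],1),np.percentile(Q,[2,50,98],axis=0).round(4).tolist())
```

```text
9.525 [ 0.55041639 -0.28144407  0.04162495] [ 3.11608541e+00 -2.70073969e-01  2.59491267e-03] [-8.16149657 -1.13852259 29.46988491] [0.4342819  1.71940752 0.12398581]
8573 [0.01713412 0.07773116] [[-0.014, 0.0286, 0.0629], [-0.0027, 0.059, 0.0768], [0.0066, 0.0738, 0.108]]
```

TCP height puts the block's underside at 14.9 mm, so it's seated with about 30 N of push. Release and lift.

Request:
play_rows --increments '[[0,[0,0,-0.001],[0,0,0]],[0.5,[0,0,-0.001],[0,0,0]],[0.5,[0,0,-0.001],[0,0,0]],[0.5,[0,0,-0.001],[0,0,0]],[0.5,[0,0,-0.001],[0,0,0]],[0.5,[0,0,-0.03],[0,0,0]],[0.5,[0,0,-0.09],[0,0,0]],[0.5,[0,0,-0.15],[0,0,0]],[0.5,[0,-0.03,-0.21],[0,0,0]],[0.5,[0,-0.06,-0.24],[0,0,0]],[0.5,[0,-0.06,-0.24],[0,0,0]]]'

```text
time: 10.95
tool_pos: [0.5626, -0.2159, 0.2841]
tool_rot: [3.116, -0.263, 0.012]
wrist_force: [0.1, 0.7, -0.6]
opening: 0.5
```

Run:
```python
from fit import *
f,P,s=shot('wrist','w4.png');print(s['time'],s['tool_pos'],s['wrist_force'])
Q=(P-J0)@JR.as_matrix()
m=(abs(Q[:,:,0])<.02)&(Q[:,:,2]>.065)&(Q[:,:,2]<.1)&(abs(Q[:,:,1])<.09);T=Q[m]
b=T[T[:,0]<.008];rect(b,'block');print(np.polyfit(b[:,1],b[:,2],1));rect(T[(T[:,0]>.009)],'upr')
```

```text
10.95 [ 0.56262807 -0.21588516  0.28411425] [ 0.06693671  0.7089702  -0.64785346]
block 1944 [ 0.5 -1. ] [148.4  15.3] 89.8 [75.4 76.8 77.9]
[-0.00566144  0.07671952]
upr 568 [14.5  0.4] [ 9.7 64.4] 0.23 [73.7 75.8 76.9]
```

View pics/w4.png

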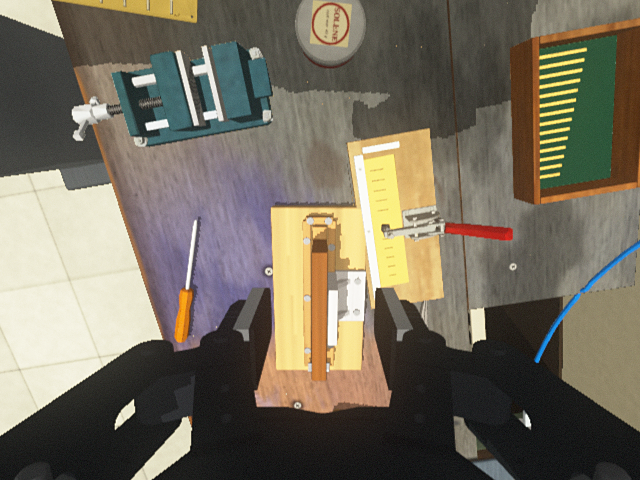

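The block is seated: top at 76.8 mm, centred at jig (0.5, -1.0) mm, flat. In the picture it runs from (320,240) to (318,375) beside the upright. Next is the clamp.

Run:
```python
from h import *
P=np.load('w2P.npy').reshape(-1,3);P=P[~np.isnan(P[:,0])]
for x in(.66,.68,.70,.72,.74,.76):
    m=(P[:,0]>x)&(P[:,0]<x+.02)&(abs(P[:,1]-.107)<.1);print(x,m.sum(),P[m,2].max() if m.any() else 0)
inc(([.618,.150,.27],-6.5,0))
```

```text
0.66 2304 0.012959837460955914
0.68 2568 0.0028237786897044037
0.7 2543 0.0026049477568371726
0.72 5671 0.11099243412426174
0.74 10948 0.09830775073048464
0.76 107 0.07353181557457683
[[np.float64(-0.0067), np.float64(-0.3724), np.float64(0.0066)], [np.float64(0.0146), np.float64(-0.0048), np.float64(-0.0574)]] rows 6.0
```

Request:
play_rows --increments '[[1,[-0.0067,-0.372,0.0066],[0.0146,-0.0048,-0.057]],[1,[-0.0067,-0.372,0.0066],[0.0146,-0.0048,-0.057]],[1,[-0.0067,-0.372,0.0066],[0.0146,-0.0048,-0.057]],[1,[-0.0067,-0.372,0.0066],[0.0146,-0.0048,-0.057]],[1,[-0.0067,-0.372,0.0066],[0.0146,-0.0048,-0.057]],[1,[-0.0067,-0.372,0.0066],[0.0146,-0.0048,-0.057]],[1,[-0.0067,-0.372,0.0066],[0.0146,-0.0048,-0.057]],[1,[-0.0067,-0.372,0.0066],[0.0146,-0.0048,-0.057]],[1,[-0.0067,-0.372,0.0066],[0.0146,-0.0048,-0.057]]]'

```text
time: 12.12
tool_pos: [0.6181, 0.1471, 0.2693]
tool_rot: [3.135, -0.183, -0.001]
wrist_force: [-0.5, -0.7, 0.3]
opening: 1.001
```

Run:
```python
from fit import *
f,P,s=shot('wrist','w5.png');print(s['time'],s['tool_pos'],s['tool_rot'])
f=f.astype(int);m=(f[:,:,0]>130)&(f[:,:,1]<70)&(f[:,:,2]<70)
n,l,st,ce=cv2.connectedComponentsWithStats(m.astype(np.uint8))
for k in range(1,n):
    if st[k,4]>80: Q=P[l==k];Q=Q[~np.isnan(Q[:,0])];print(st[k]);rect(Q,'red');t=Q[Q[:,2]>.145];rect(t,'top');print(np.percentile(t,[1,99],axis=0).round(4).tolist())
inc(([.618,.1075,.20],-6.5,0),([.618,.1075,.119],-6.5,0))
```

```text
12.125 [0.61808566 0.14707747 0.26930833] [ 3.13480299e+00 -1.83270919e-01 -1.33237807e-03]
[288 273  11  27 238]
red 237 [591.4 110.5] [20.8  7.6] 85.22 [150.  151.8 153.1]
top 237 [591.4 110.5] [20.8  7.6] 85.22 [150.  151.8 153.1]
[[0.5876, 0.1005, 0.1494], [0.5956, 0.1204, 0.1535]]
[344 272  27  28 502]
red 501 [638.4  75.5] [79.5 18.3] 85.92 [124.4 149.9 152.8]
top 330 [644.4 104.4] [21.1  9.9] 81.8 [146.8 151.3 153. ]
[[0.6394, 0.0944, 0.1454], [0.6498, 0.1146, 0.1535]]
[[np.float64(0.0045), np.float64(0.0395), np.float64(0.0696)], [np.float64(0.0011), np.float64(0.0004), np.float64(-0.0032)]] rows 1.3
[[np.float64(0.0046), np.float64(0.0394), np.float64(0.1506)], [np.float64(0.0011), np.float64(0.0004), np.float64(-0.0032)]] rows 1.3
```

View pics/w5.png

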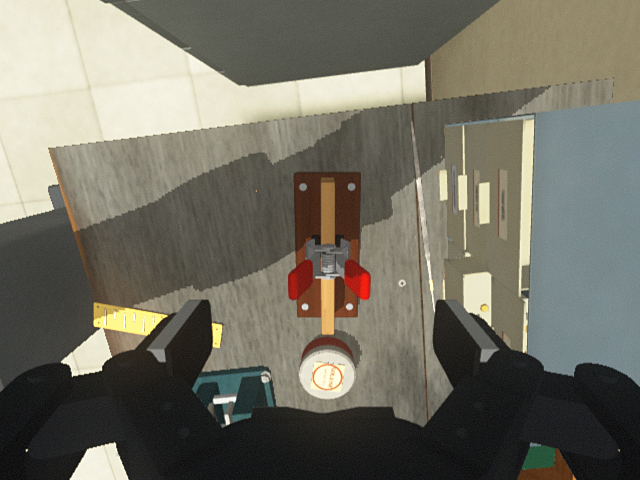

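The clamp handles are at (300,280) and (357,280), midpoint (0.618, 0.1075), matching the earlier fit. The tin at (327,370) is well clear.

Request:
play_rows --increments '[[1,[0.002,0.02,0.035],[0,0,-0.003]],[1,[0.0045,0.0395,0.07],[0,0,-0.003]],[1,[0.0045,0.0395,0.07],[0,0,-0.003]],[1,[0.0045,0.0395,0.11],[0,0,-0.003]],[1,[0.0045,0.0395,0.14],[0,0,-0.003]],[1,[0.0045,0.0395,0.15],[0,0,-0.003]],[1,[0.0045,0.0395,0.15],[0,0,-0.003]],[0,[0.0045,0.0395,0.15],[0,0,-0.003]],[0,[0.0045,0.0395,0.15],[0,0,-0.003]],[0,[0.0045,0.0395,0.15],[0,0,-0.003]],[0,[0.0045,0.0395,0.15],[0,0,-0.003]],[0,[0.0045,0.0395,0.15],[0,0,-0.003]],[0,[0.0045,0.0395,0.15],[0,0,-0.003]],[0,[0.0045,0.0395,0.15],[0,0,-0.003]]]' --newtons 45

```text
time: 13.92
tool_pos: [0.6179, 0.1074, 0.1196]
tool_rot: [3.135, -0.178, -0.001]
wrist_force: [-0.6, 0.3, -1.1]
opening: 0.247
```

Run:
```python
from h import *
s=r.read_state();print(s['time'],s['tool_pos'],s['tool_rot'],s['opening'],s['wrist_force'])
p=s['tool_pos']
g=jig([.006,0,0]);print(g)
inc((p+[0,0,.12],-6.5,0),([g[0],g[1],p[2]+.12],JA,0))
```

```text
13.925 [0.61787037 0.10739006 0.11959059] [ 3.13537708e+00 -1.78405197e-01 -8.43522871e-04] 0.2470269379042343 [-0.56237771  0.27920231 -1.1331957 ]
[ 0.54751155 -0.33082642  0.        ]
[[np.float64(-0.0001), np.float64(0.0001), np.float64(-0.12)], [np.float64(0.0012), np.float64(0.0005), np.float64(-0.0002)]] rows 1.9
[[np.float64(-0.0203), np.float64(0.4435), np.float64(-0.1195)], [np.float64(0.0012), np.float64(0.0004), np.float64(0.0582)]] rows 7.1
```

Request:
play_rows --increments '[[0,[0,0,-0.02],[0,0,0]],[0,[0,0,-0.06],[0,0,0]],[0,[0,0,-0.1],[0,0,0]],[0,[0,0,-0.12],[0,0,0]],[0,[0,0,-0.12],[0,0,0]],[0,[-0.002,0.04,-0.12],[0,0,0.006]],[0,[-0.005,0.09,-0.12],[0,0,0.012]],[0,[-0.008,0.14,-0.12],[0,0,0.02]],[0,[-0.01,0.19,-0.12],[0,0,0.026]],[0,[-0.012,0.24,-0.12],[0,0,0.032]],[0,[-0.014,0.29,-0.12],[0,0,0.04]],[0,[-0.016,0.34,-0.12],[0,0,0.046]],[0,[-0.018,0.385,-0.12],[0,0,0.052]],[0,[-0.02,0.425,-0.12],[0,0,0.058]],[0,[-0.0203,0.4435,-0.12],[0,0,0.058]],[0,[-0.0203,0.4435,-0.12],[0,0,0.058]],[0,[-0.0203,0.4435,-0.12],[0,0,0.058]]]'

```text
time: 16.05
tool_pos: [0.5482, -0.3285, 0.2398]
tool_rot: [-3.13, 0.265, 0.001]
wrist_force: [0.8, -0.3, -0.9]
opening: 0.248
```

Run:
```python
from h import *
s=r.read_state();print(s['time'],s['tool_pos'],s['tool_rot'],s['opening'],s['wrist_force'])
f2,P2,_=shot('scene'); cv2.imwrite('pics/s6.png',cv2.resize(f2[150:290,260:420,::-1],None,fx=4,fy=4,interpolation=2))
g=jig([.006,0,0])
inc(([g[0],g[1],.16],JA,0),([g[0],g[1],.1335],JA,0))
```

```text
16.05 [ 0.54815726 -0.32847254  0.2397834 ] [-3.12995485e+00  2.65442691e-01  9.75285050e-04] 0.24822966888179424 [ 0.82414988 -0.33016833 -0.93099563]
[[np.float64(-0.0003), np.float64(0.0025), np.float64(0.08)], [np.float64(-0.0001), np.float64(0.0003), np.float64(0.0032)]] rows 1.3
[[np.float64(-0.0003), np.float64(0.0025), np.float64(0.1065)], [np.float64(-0.0001), np.float64(0.0003), np.float64(0.0032)]] rows 0.4
```

View pics/s6.png

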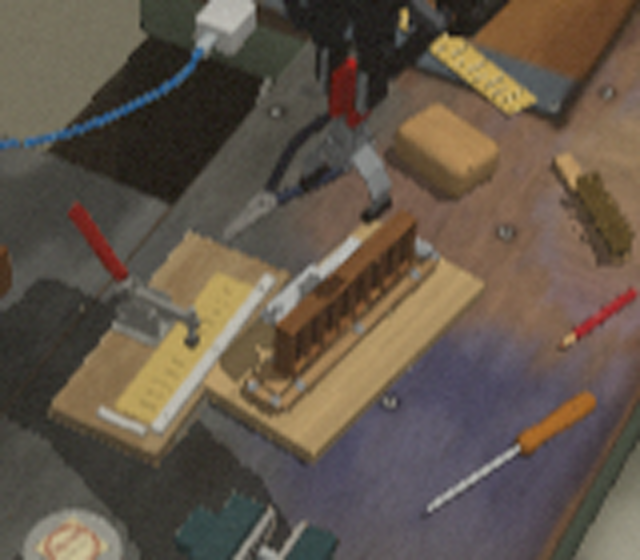

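The clamp is held open above the jig at (350,150), upright, and the block stands seated at (345,300). I'll lower in two stages.

Request:
play_rows --increments '[[0,[-0.0003,0.0025,0.03],[0,0,0.003]],[0,[-0.0003,0.0025,0.06],[0,0,0.003]],[0,[-0.0003,0.0025,0.078],[0,0,0.003]],[0,[-0.0003,0.0025,0.088],[0,0,0.003]],[0,[-0.0003,0.0025,0.094],[0,0,0.003]],[0,[-0.0003,0.0025,0.094],[0,0,0.003]]]'

```text
time: 16.85
tool_pos: [0.5477, -0.3308, 0.1463]
tool_rot: [-3.13, 0.269, 0.0]
wrist_force: [0.8, -0.9, -1.2]
opening: 0.249
```

Run:
```python
from h import *
f,P,s=shot('wrist','w7.png');print(s['time'],s['tool_pos'],s['opening'],s['wrist_force'],s['torque'])
print(JR.inv().apply(s['tool_pos']-J0))
```

```text
16.85 [ 0.5477399  -0.33078101  0.14626533] 0.248916023696217 [ 0.81906975 -0.87857659 -1.24235141] [ 0.00472791 -0.03526398  0.03056292]
[6.21721521e-03 8.38039485e-05 1.46265328e-01]
```

No contact forces; the jaw tips have passed the edge on both sides. I'll go down the rest, open, and pause.

Request:
play_rows --increments '[[0,[0,0,0.007],[0,0,0]],[0,[0,0,0.0125],[0,0,0]],[0,[0,0,0.0125],[0,0,0]],[0.45,[0,0,0.0125],[0,0,0]],[0.55,[0,0,0.0125],[0,0,0]],[0.7,[0,0,0.0125],[0,0,0]],[1,[0,0,0.0125],[0,0,0]],[1,[0,0,0.0125],[0,0,0]],[1,[0,0,0.0125],[0,0,0]],[1,[0,0,0.0125],[0,0,0]],[1,[0,0,0.0125],[0,0,0]]]'

```text
time: 18.27
tool_pos: [0.5479, -0.3309, 0.1341]
tool_rot: [3.13, -0.27, 0.001]
wrist_force: [0.3, -0.1, -0.7]
opening: 1.002
```

Run:
```python
from h import *
s=r.read_state();print(s['time'],s['tool_pos'],s['opening'],s['wrist_force'],s['torque'])
```

```text
18.275 [ 0.54786097 -0.33091349  0.13406004] 1.0015281327843382 [ 0.31740699 -0.07664688 -0.6607818 ] [-0.04555271  0.00167007  0.02423969]
```

Clear of the handles; retreat upward and look.

Request:
play_rows --increments '[[1,[0,0,-0.02],[0,0,0]],[1,[0,0,-0.07],[0,0,0]],[1,[0,0,-0.12],[0,0,0]],[1,[0,-0.04,-0.16],[0,0,0]],[1,[0,-0.08,-0.18],[0,0,0]],[1,[0,-0.08,-0.18],[0,0,0]],[1,[0,-0.08,-0.18],[0,0,0]]]'

```text
time: 19.15
tool_pos: [0.5611, -0.2526, 0.3138]
tool_rot: [3.129, -0.27, -0.0]
wrist_force: [-1.7, -0.8, 0.2]
opening: 1.001
```

Run:
```python
from fit import *
f,P,s=shot('wrist','w8.png');print(s['time'],s['tool_pos'],s['wrist_force'])
Q=(P-J0)@JR.as_matrix()
m=(Q[:,:,2]>.065)&(Q[:,:,2]<.085)&(abs(Q[:,:,1])<.09)
T=Q[m];b=T[(abs(T[:,0])<.009)&(abs(T[:,1])>.04)];rect(b,'block');print(np.polyfit(b[:,1],b[:,2],1))
g=f.astype(int);r_=(g[:,:,0]>130)&(g[:,:,1]<70)&(g[:,:,2]<70)&(abs(Q[:,:,0])<.06)&(abs(Q[:,:,1])<.06)
T=Q[r_];print(np.percentile(T,[1,50,99],axis=0).round(4).tolist())
for c in(T[:,0]<.006,T[:,0]>.006):
    t=T[c&(T[:,2]>T[:,2].max()-.008)];rect(t,'handle top')
```

```text
19.15 [ 0.56110313 -0.25264889  0.3137692 ] [-1.67059265 -0.81223507  0.18520346]
block 837 [ 0.8 -1.3] [ 14.9 148.4] 0.03 [75.5 76.8 78. ]
[-0.00381432  0.07669886]
[[-0.0151, -0.0097, 0.129], [0.0206, 0.0011, 0.1595], [0.0306, 0.0097, 0.162]]
handle top 185 [-11.8   0. ] [ 7.9 19.8] 1.88 [158.1 160.4 161.9]
handle top 207 [26.3 -0.2] [ 8.6 20. ] 0.62 [157.  159.7 161.2]
```

View pics/w8.png

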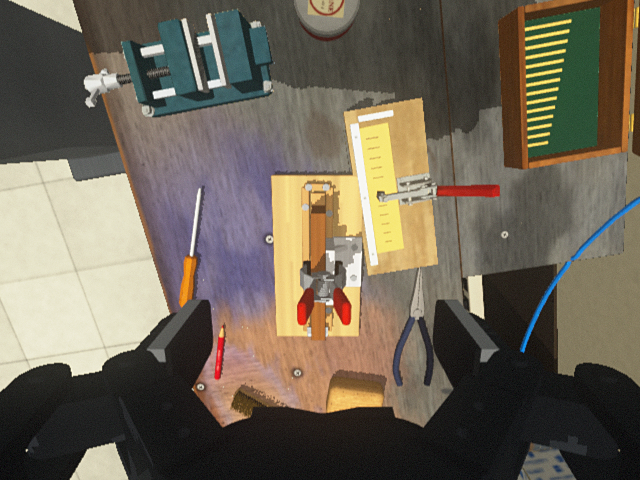

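The clamp stands upright over block and upright at (323,285). Its handle outsides are about 46 mm apart, as expected on 26 mm, and centred at jig y ≈ 0. The block is still flat, so I'm handing in.

```bash
python3 -c "
from bench import r
print(r.hand_in())"
```

```text
the job is handed in; nothing more can be done
None
```

The block is seated in the gluing jig with one tongue under the keeper, and the spring clamp now pinches it against the aluminium upright. I handed the job in at about 19 s; the hand-in reports no verdict.

**Block:** I brought it in tilted, slid the tongue under the keeper to the end stop, lowered it flat with about 30 N and let go. In the last wrist image its top is 76.8 mm high (77 mm expected). Its centre is at about jig (0.8, -1.3) mm, with a slope of about 0.004 rad along its length.

**Clamp:** I squeezed it to its stop, lifted it off the rail, lowered it over the upright without touching anything, and released it.
- The handles are about 46 mm over their outsides (47 mm expected on block and upright), and their tops are level.
- It is centred at jig y ≈ 0.
- The jaw tips work out to about 26 mm below the upright's top, inferred from the handle height. I aimed for 20 mm.

**Not checked:** I could not measure the pinch force directly; the handle spacing is the only evidence for it. I did not measure the bystanders' positions. The arm never went near them, and nothing in the last image looked disturbed.

No check failed or disagreed beyond the roughly 2 mm camera calibration. The arm is clear of everything.

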